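Mix the oil sample, then hold the test-cell cover at the fill mark

TASK

Mix the oil sample for the measurement: lift the closed amber bottle out of its white tray, turn it over until its black cap points well down (slanting is enough), then set it gently back upright in the tray and let go of it. Next lift the hinged cover of the test cell until its black pointer stands at the red index on the white quadrant beside it, and finish while still holding the cover steady there, because it has no stay and falls shut by itself; the next person then pours with both hands. Leave the beaker, the scrap box, the jar and the red index as they are.

Things in the scene. Friction and masses are not known exactly. Their poses are not given: they have to be found in the camera images.
- bottle: Closed amber glass sample bottle with a white label and a black screw cap, about 0.2 kg. Straight round body 50 mm in diameter from the base to 74 mm up, shoulder to 87 mm, cap 33 mm in diameter from 90 to 112 mm (the top). Origin: centre of the underside; z runs up to the cap. It starts upright in the tray, standing on the tray's floor.
- tray: Shallow white rectangular drip tray fixed to the bench, outside 140 mm along its x, 100 mm along its y, rim 12 mm high, walls 4 mm, floor 4 mm thick (so the bottle stands at 4 mm). Only the bottle stands in it. Origin: centre of its underside, on the bench.
- cell: Test cell fixed to the bench: grey box, 180 mm along its x, 200 mm along its y, 105 mm high, aluminium cover on top hinged along the rear (+x) upper edge; its front (-x) looks roughly to world -y. On its -y side (roughly world +x), 106 to 110 mm from the middle, stands a flat white quadrant, radius 95 to 119 mm about the hinge line, marked every 10 degrees. Origin: centre of the underside, z up.
- cover (a joint): Opening angle of the cover, rad: 0 closed (level), growing as the front edge rises, limit 1.3. Cover 188 mm from hinge line to front edge, 204 mm wide, 33 mm high, 0.45 kg, turns freely about an axis along the cell's y and falls shut when let go. It starts closed.
- cover_handle (a point): Middle of the bar of the black bow handle on the cover: round bar 10 mm thick, 110 mm long, parallel to the hinge line, 35 mm free under it. Closed, it is 150 mm in front of (cell -x) and 73 mm above the hinge line, 181 mm above the bench. Moves with the cover; being round, the bar can turn between the fingers as the cover swings.
- cover_hinge (a point): Middle of the hinge line: 94 mm behind (cell +x) and 108 mm above the cell's origin. The line runs along the cell's y.
- pointer_tip (a point): Tip of the black pointer on the side of the cover, at 120 mm from the hinge line; it sweeps along the outer edge of the quadrant as the cover opens.
- index_mark (a point): Reading point of the red index tab (9 mm wide, with a small red knob) clamped on the quadrant, at 120 mm from the hinge line; with the cover at the wanted angle the pointer tip comes exactly to this point.
- index (a joint): Angle at which the red index is set, rad, measured like the cover's opening angle: the wanted value of cover. Between 0.5 and 0.9; stiff, not to be moved.
- beaker: Empty glass beaker, 64 mm in diameter (68 mm at the rim), 88 mm high, loose, to be left alone. Origin: centre of the underside.
- scrap_box: Closed translucent scrap box with a white lid, 131 x 91 mm, 64 mm high, loose, to be left alone. Origin: centre of the underside.
- jar: Small closed jar full of copper chips, blue cap, 48 mm in diameter, 62 mm high, loose, to be left alone. Origin: centre of the underside.
There are look-alikes about, which are no part of the job. There is more than one size of the bottle; the job needs the larger. There is more than one size of the tray; the one meant has the size given above.

How it is judged:
On the way, in this order (a step that is already met when the one before it is completed fails the run):
1. the bottle is held upside down clear of the tray, cap pointing down (turned over by more than 120 degrees) (angle between bottle's own z axis and vertical above 2.09 rad and height (world z) of bottle above 0.13 m and contact force between bottle and the fingers above 0.5 N), for 0.2 s.
2. the bottle stands upright on the tray's floor again, released and at rest (angle between bottle's own z axis and vertical below 0.1 rad and z of bottle in the frame of tray below 0.008 m and x of bottle in the frame of tray between -0.05 and 0.05 m and y of bottle in the frame of tray between -0.03 and 0.03 m and contact force between bottle and the arm below 0.1 N and contact force between bottle and the fingers below 0.1 N and linear speed of bottle below 0.02 m/s), for 0.2 s.
At the end, for the whole second after the job is handed in: Through the last second the fingers carry the cover (over 0.8 N; nothing else touches it), its pointer tip within 10 mm of the red index (about 4.8 degrees), not swinging (under 0.05 rad/s); the bottle stands upright (within 6 degrees) on the tray's floor, untouched and at rest (all of step 2 and distance between pointer_tip and index_mark below 0.01 m and velocity of joint cover between -0.05 and 0.05 rad/s and contact force between the fingers and cover above 0.8 N and contact force between cover and bottle below 0.2 N and contact force between cover and beaker below 0.2 N and contact force between cover and scrap_box below 0.2 N and contact force between cover and jar below 0.2 N); the arm keeps its last pose, push and grip.
It fails at once if the beaker is moved by more than 15 mm (distance of beaker from where it was at the start of the episode above 0.015 m).
It fails at once if the scrap box is moved by more than 15 mm (distance of scrap_box from where it was at the start of the episode above 0.015 m).
It fails at once if the jar is moved by more than 15 mm (distance of jar from where it was at the start of the episode above 0.015 m).
It fails at once if the red index is pushed along the quadrant by more than 5 mm (distance of index_mark from where it was at the start of the episode above 0.005 m).
It fails at once if the bottle is slammed into the tray (more than 60 N) or dropped (falls from more than about 2 cm) (contact force between bottle and tray above 60 N or (z of bottle in the frame of tray above 0.012 m and linear speed of bottle above 0.45 m/s and contact force between bottle and the fingers below 0.05 N)).
It also fails if it takes over 69 s, if anything falls off the work surface, if the arm or the gripper's body presses on something with over 40 N, if the wrist force passes 120 N, or if a joint passes its speed limit or range.

ROBOT

A 6-joint arm with a two-finger parallel gripper is mounted at the origin on the work surface. World frame = base frame: x ahead of the robot, y to its left, z up, the work surface at z = 0. Lengths are in m, angles in rad, forces in N, time in s.
With the tool pointing down it reaches from about 0.25 to 0.775 m from the base axis. Payload 4 kg.
Tool frame: the origin (TCP) lies midway between the tips of the shut fingers; the grasp point (between the pads) lies 19 mm behind it; y points along the fingers, x is the direction in which the jaws open and shut, and the axes are right-handed (so a half turn about y gives the same grasp; the last joint's range is limited). The gripper opens to 94 mm and grips with 3 to 60 N. Pads are 16 mm wide; open, the fingers measure 119 mm over their backs; the gripper's body (75 mm by 177 mm) begins 78 mm behind the grasp point.
Start: joints at [1.098, 0.087, 1.371, -0, 1.684, -0.103], TCP at [0.199, 0.513, 0.206] pointing down, gripper open.
Joint ranges: [-3.1, 3.1], [-0.76, 2.03], [0.27, 2.55], [-1.08, 4.22], [0.17, 2.65], [-2.57, 2.57]. Speed limits (rad/s): [2.79, 2.79, 3.14, 3.14, 3.14, 3.14].

INTERFACE

Orientations are given as [roll, pitch, yaw] about the fixed x, y, z axes, in that order (R = Rz(yaw) Ry(pitch) Rx(roll)).
In Python, from bench import robot gives the robot as it stands.
- The arm moves only by the shell command python3 -m creep 'ROWS'. ROWS is JSON, a list of rows, each a list of 7 numbers: the shift along the tool's x, y, z in mm, then the turn, a rotation vector about the tool's x, y, z in degrees, then the closure in counts, from 0 (fully open) to 255 (shut). A call has 1 to 5 rows; each row is the pose to reach, as a shift and turn from the pose commanded when the call began, along the tool's axes at that moment; what a row does not reach only later rows make up. A row lasts 1/8 s, in which the tool goes at most 62.5 mm and 10.7 degrees, less where a joint would pass 70% of its speed; a pose out of reach is approached as far as the arm can. A call with a gripper value outside its range is refused whole. The fingers move at their own pace and stop on an object; the grip force is fixed at half the most. Time passes only in rows, so rows that repeat a pose let the fingers close. It gives the time, the measured TCP pose, the force and the opening at its end, in the units of the state.
- robot.get_obs(): the state, without advancing time (a new reading comes with each control period).
- robot.snapshot(name): name is "scene" or "side" or "wrist"; returns a dict with "color" (400x640x3 uint8, blue, green, red), "fx", "fy", "cx", "cy" (pixels), "world_from_camera" (4x4, takes a point from camera to world coordinates); the wrist camera has in their place "mount" (4x4, takes a point from camera to tool coordinates, whose origin is the TCP and whose axes are the tool frame's). Camera axes: x right, y down, z forward; pixel columns grow to the right and rows downward; lengths in m; the calibration is good to about 2 mm. A picture is of the moment at which its call begins: read the wrist's pose just before it. There is no depth.
- robot.close_job(): hands the job in, once; it reports no verdict.
Trained networks look in the newest picture that a camera, given by its name, has taken for a name from the list of things; names that differ only in an ending like _2 or _b are one class to them, and where a whole thing is asked for, a point or a joint stands for the part that bears it (a point fixed in the world has none). Each returns a list of dicts, best first, with "p" (0 to 1); they miss things now and then, are a little off and sometimes report something else, mostly with a low value. They report only what shows in the picture. A call takes as long as a camera call. They do not tell look-alikes from the thing itself.
- robot.spot_in(name, camera): "point" ([x, y, z] in m, in world coordinates, good to about 4 mm: the middle of the surface that is visible of it).
- robot.landmark_of(name, camera): "point" ([x, y, z] in m, in world coordinates, good to about 4 mm: a listed point, or the origin of a listed thing).
The state is a dict: "time": time; "joint_positions": joint angles; "qvel": joint speeds; "joint_torque": joint torques, N m; "tool_pos": TCP position; "ee_rot": TCP orientation; "wrist_force": force on the tool from outside, world axes, zero at the start; "wrist_torque": the same for the moment, N m; "width": finger opening in m.
Only numpy, scipy, OpenCV 4.12 (cv2) and the standard library are available. Lean on these libraries where they do the work, as an engineer would, in place of code of your own. Each camera call takes 0.05 s, during which the arm holds its last target.

## Working session

There is one attempt and no reset: what is moved stays moved. The work goes in short steps, Python scripts to look and compute and a shell command to move; the robot and the scene stay as the last step left them, time stands still between calls to the robot, and variables do not carry over. Pictures are saved under pics/ and viewed, and the job is handed in when it is done.

```bash
ls; mkdir -p pics; python3 - <<'E'
from bench import robot
import cv2
print(robot.get_obs())
for c in ["scene","side","wrist"]:
    s=robot.snapshot(c); cv2.imwrite(f"pics/{c}0.png",s["color"])
    print(c,s["fx"],s["cx"],s["cy"]); print(s.get("world_from_camera",s.get("mount")))
    for n in ["bottle","tray","cell","cover_handle","cover_hinge","pointer_tip","index_mark","beaker","scrap_box","jar"]:
        print(n,[( [round(float(v),3) for v in d["point"]],round(d["p"],2)) for d in robot.landmark_of(n,c)])
E
```

```text
pics
{'time': 0.0, 'joint_positions': array([ 1.09792699e+00,  8.79584899e-02,  1.37226835e+00, -2.88229649e-05,
        1.68356771e+00, -1.03089874e-01]), 'qvel': array([ 7.25335601e-04, -3.85234905e-04, -5.43448510e-04,  7.90378367e-05,
       -8.07702798e-04, -8.93034442e-05]), 'joint_torque': array([-6.93080092e-04, -3.40175414e+01, -3.02432084e+01,  7.19077815e-02,
        3.25508905e-02, -1.43550951e-04]), 'tool_pos': array([0.198533  , 0.51233008, 0.20429511]), 'ee_rot': array([-1.57059823,  0.00219315,  1.20101387]), 'wrist_force': array([0.7872741 , 0.4853987 , 0.14963232]), 'wrist_torque': array([0.02792757, 0.00165088, 0.07007299]), 'width': 0.09372775048308822}
scene 466.6023876114073 324.4217403566243 198.5711427651907
[[-0.77377211  0.45600496 -0.43970012  1.14865644]
 [ 0.6333879   0.54617663 -0.5481887   0.7308913 ]
 [-0.00982284 -0.70267387 -0.71144427  1.0832881 ]
 [ 0.          0.          0.          1.        ]]
bottle [([0.477, -0.223, 0.005], 0.86), ([0.501, -0.119, 0.001], 0.49)]
tray [([0.435, -0.445, 0.003], 0.88), ([0.476, -0.221, 0.003], 0.78)]
cell []
cov
[... 807 characters left out ...]
.118, 0.114], 0.44)]
cover_handle [([0.566, 0.091, 0.18], 0.85)]
cover_hinge [([0.566, 0.241, 0.107], 0.81)]
pointer_tip [([0.678, 0.116, 0.113], 0.91)]
index_mark []
beaker [([0.735, -0.12, -0.002], 0.66)]
scrap_box []
jar [([0.632, -0.367, 0.0], 0.8)]
wrist 298.29771181919114 317.8791823635446 202.14347064069412
[[ 9.99999497e-01  2.96367017e-04  9.58172059e-04  1.22144960e-05]
 [-8.62407741e-04 -2.33643858e-01  9.72321862e-01 -1.79041864e-01]
 [ 5.12035146e-04 -9.72322200e-01 -2.33643485e-01  6.69249497e-02]
 [ 0.00000000e+00  0.00000000e+00  0.00000000e+00  1.00000000e+00]]
bottle []
tray []
cell []
cover_handle []
cover_hinge []
pointer_tip []
index_mark []
beaker []
scrap_box []
jar []
```

View pics/scene0.png

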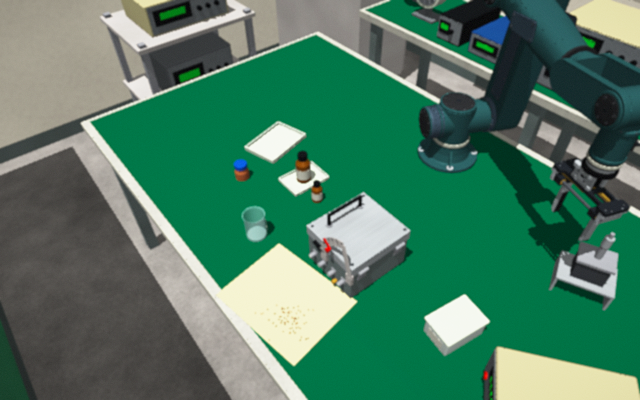

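View pics/side0.png

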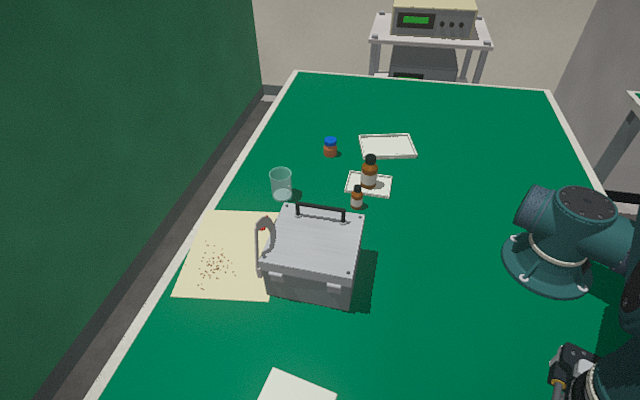

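```bash
python3 - <<'E'
from scipy.spatial.transform import Rotation as R
from bench import robot
o=robot.get_obs();print(R.from_euler('xyz',o['ee_rot']).as_matrix().round(3), o['time'])
E
```

```text
[[ 0.361  0.    -0.932]
 [ 0.932  0.     0.361]
 [ 0.    -1.    -0.   ]] 1.65
```

The large bottle is at scene (303,167) in the tray at (304,178). The small look-alike bottle is at (317,192), and a larger empty tray is at (275,141). The bottle standing in the tray fits the description, since it is taller and the only one in a tray. I'll confirm in one crop, and look at the index too.

```bash
python3 - <<'E'
import cv2,numpy as np
a=cv2.imread("pics/scene0.png");
A=cv2.resize(a[110:220,225:345],None,fx=5,fy=5,interpolation=3)[:550,:400]
A=cv2.resize(a[120:210,245:325],(400,450),interpolation=3)
B=cv2.resize(a[210:300,300:380],(400,450),interpolation=3)
cv2.imwrite("pics/crop1.png",np.hstack([A,B]))
E
```

```text
(no output)
```

View pics/crop1.png

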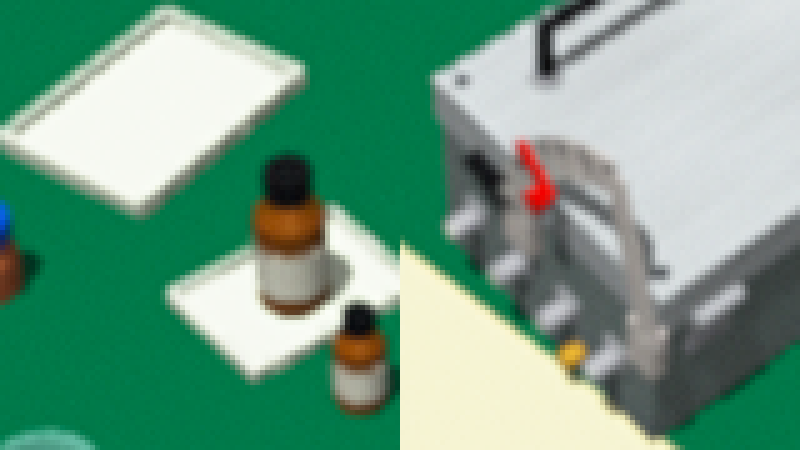

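```bash
cat > h.py <<'E'
import sys,numpy as np
from scipy.spatial.transform import Rotation as R
from bench import robot
def rot(az,a,roll=0):
    az,a=np.radians([az,a]); y=np.array([np.cos(az)*np.cos(a),np.sin(az)*np.cos(a),-np.sin(a)])
    x=np.array([np.sin(az),-np.cos(az),0]); return R.from_matrix(np.column_stack([x,y,np.cross(x,y)]))*R.from_rotvec([0,np.radians(roll),0])
def now():
    o=robot.get_obs(); return o,np.array(o['tool_pos']),R.from_euler('xyz',o['ee_rot'])
def go(p,az,a,roll=0):  # p = grasp point target
    o,p0,r0=now(); rt=rot(az,a,roll); tcp=np.array(p)+rt.apply([0,.019,0])
    print("t",round(o['time'],2),"shift",(1e3*r0.inv().apply(tcp-p0)).round(1),"turn",np.degrees((r0.inv()*rt).as_rotvec()).round(1),"j",np.round(o['joint_positions'],2))
def st():
    o,p0,r0=now(); y=r0.apply([0,1,0]);
    print("t",round(o['time'],2),"G",(p0-.019*y).round(4),"y",y.round(3),"j",np.round(o['joint_positions'],2),"F",np.round(o['wrist_force'],1),"w",round(o['width'],4))
E
python3 - <<'E'
from h import *
go([.36,.3,.38],110,90)
E
```

```text
t 1.65 shift [-140.2 -155.5 -227.2] turn [-0.  48.8  0. ] j [ 1.1   0.09  1.37 -0.    1.68 -0.1 ]
```

```bash
python3 -m creep '[[-20,-60,-30,0,10,0,0],[-50,-110,-80,0,20,0,0],[-80,-140,-130,0,30,0,0],[-110,-155,-180,0,40,0,0],[-140,-155,-227,0,49,0,0]]'; python3 -c "
from h import *
go([.42,.1,.34],60,85)"
```

```text
time: 2.28
tool_pos: [0.353, 0.3098, 0.3614]
ee_rot: [-1.57, -0.004, 0.341]
wrist_force: [1.2, 0.2, -0.1]
width: 0.094
t 2.27 shift [  -6.1   40.1 -219.1] turn [ 4.5 49.5 -2. ] j [ 0.6  -0.07  1.22  0.    1.99  0.26]
```

```bash
python3 -m creep '[[0,10,-50,1,10,0,0],[0,20,-100,2,20,0,0],[0,30,-150,3,30,0,0],[-5,35,-190,4,40,0,0],[-6,40,-215,4.5,49,-2,0]]'; python3 -c "
from h import *
go([.40,-.10,.26],15,65)"
```

```text
time: 2.9
tool_pos: [0.4197, 0.1046, 0.3187]
ee_rot: [-1.487, 0.001, -0.518]
wrist_force: [-0.2, 0.4, -0.5]
width: 0.0941
t 2.9 shift [  89.9   60.5 -187.5] turn [ 19.2  44.  -11.8] j [ 0.06 -0.21  1.43  0.07  1.88  0.6 ]
```

```bash
python3 -m creep '[[18,12,-38,4,9,-2,0],[36,24,-76,8,18,-5,0],[54,36,-114,12,27,-7,0],[72,48,-150,16,36,-10,0],[90,60,-187,19,44,-12,0]]'; python3 -c "
from h import *
g=np.array([.476,-.224,.054]); az=-25.2;a=45
u=rot(az,a).apply([0,1,0])
go(g-.13*u+[0,0,.03],az,a)"
```

```text
time: 3.52
tool_pos: [0.4086, -0.0968, 0.2437]
ee_rot: [-1.133, -0.005, -1.307]
wrist_force: [-0.4, -0.4, 0.3]
width: 0.0942
t 3.52 shift [ 89.1  62.2 -59.9] turn [ 19.   33.3 -23. ] j [-0.66 -0.51  1.85  0.34  1.53  0.68]
```

```bash
python3 -m creep '[[20,12,-14,4,7,-5,0],[40,25,-28,8,14,-10,0],[60,38,-42,12,21,-15,0],[80,52,-55,16,28,-20,0],[89,62,-60,19,33,-23,0]]'; python3 - <<'E'
from h import *; import cv2
g=np.array([.476,-.224,.054]); az=-25.2;a=45
u=rot(az,a).apply([0,1,0])
st()
s=robot.snapshot("wrist"); cv2.imwrite("pics/w1.png",s["color"])
for n in ["bottle","tray"]: print(n,[( d["point"],d["p"]) for d in robot.landmark_of(n,"wrist")])
go(g,az,a)
E
```

```text
time: 4.15
tool_pos: [0.4088, -0.1917, 0.1598]
ee_rot: [-0.79, -0.003, -2.006]
wrist_force: [0.7, 0.5, 0.0]
width: 0.0943
t 4.15 G [ 0.3967 -0.1861  0.1733] y [ 0.638 -0.298 -0.71 ] j [-0.72 -0.76  2.27  0.26  0.89  1.2 ] F [0.7 0.5 0. ] w 0.0943
bottle [([0.4766, -0.2224, 0.0035], 0.69), ([0.6265, -0.3641, -0.0003], 0.55)]
tray [([0.4377, -0.4411, -0.0003], 0.89)]
t 4.3 shift [  2.9 147.4 -21.6] turn [ 0.4  0.7 -0.3] j [-0.72 -0.76  2.26  0.26  0.89  1.19]
```

View pics/w1.png

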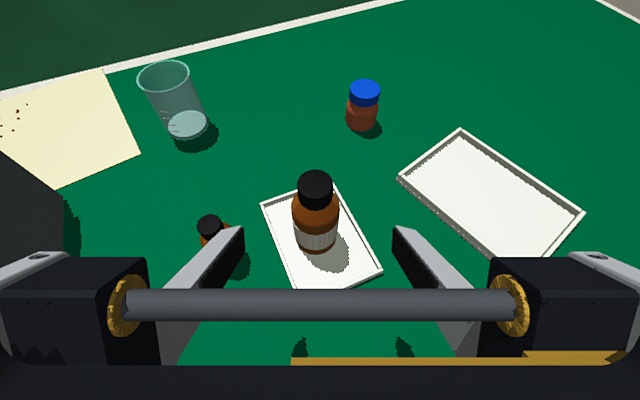

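The amber bottle stands between the fingers (cap at pixel (316,185)) in the small tray, and the small bottle is at (212,230), outside the left finger. The wrist view puts the bottle at (0.4766,-0.2224), in agreement with the other two cameras. I'll go in with the jaws slightly pre-closed.

```bash
python3 -m creep '[[1,25,-10,0,0,0,50],[2,50,-18,0,0,0,50],[3,75,-20,0,0,0,50],[3,90,-21,0.4,0.7,-0.3,50],[3,95,-21,0.4,0.7,-0.3,50]]'; python3 - <<'E'
from h import *; import cv2
st()
s=robot.snapshot("wrist"); cv2.imwrite("pics/w2.png",s["color"])
go([.476,-.223,.054],-25.2,45)
E
```

```text
time: 4.92
tool_pos: [0.4564, -0.2163, 0.0803]
ee_rot: [-0.783, 0.001, -2.012]
wrist_force: [-0.3, 0.4, -0.1]
width: 0.0758
t 4.92 G [ 0.4442 -0.2105  0.0937] y [ 0.641 -0.302 -0.705] j [-0.67 -0.48  2.31  0.3   0.56  1.15] F [-0.3  0.4 -0.1] w 0.0758
t 4.97 shift [-2.3 52.2 -4.3] turn [-0.2 -0.1  0. ] j [-0.67 -0.48  2.31  0.3   0.56  1.15]
```

View pics/w2.png

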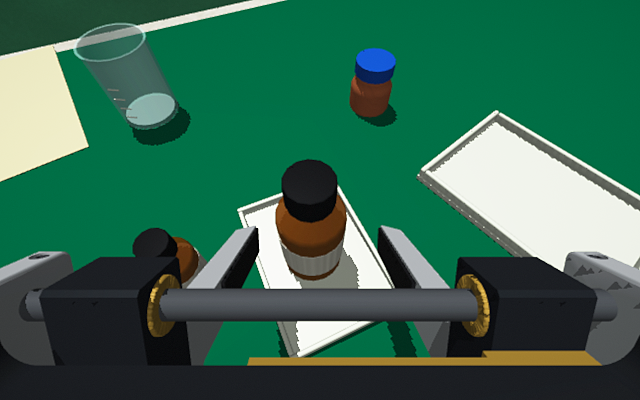

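```bash
python3 -m creep '[[-2,18,-2,0,0,0,50],[-2,36,-4,0,0,0,50],[-2,52,-4,0,0,0,50],[-2,52,-4,0,0,0,50],[-2,52,-4,0,0,0,255]]'; python3 -m creep '[[0,0,0,0,0,0,255],[0,0,0,0,0,0,255],[0,0,0,0,0,0,255],[0,0,0,0,0,0,255],[0,0,0,0,0,0,255]]'; python3 - <<'E'
from h import *; import cv2
st()
s=robot.snapshot("wrist"); cv2.imwrite("pics/w3.png",s["color"])
E
```

```text
time: 5.6
tool_pos: [0.4877, -0.229, 0.0417]
ee_rot: [-0.78, 0.001, -2.013]
wrist_force: [0.1, 0.7, -0.6]
width: 0.0689
time: 6.22
tool_pos: [0.4881, -0.2289, 0.0416]
ee_rot: [-0.78, 0.001, -2.013]
wrist_force: [-1.0, 4.1, 6.5]
width: 0.0492
t 6.22 G [ 0.4759 -0.2231  0.055 ] y [ 0.643 -0.303 -0.703] j [-0.63 -0.3   2.29  0.36  0.4   1.11] F [-1.   4.1  6.5] w 0.0492
```

View pics/w3.png

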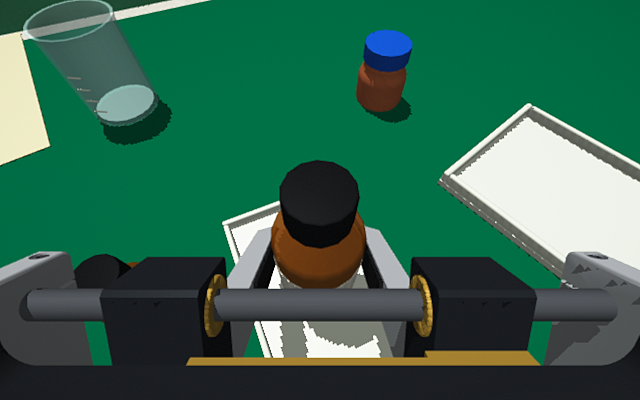

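```bash
python3 -m creep '[[0,-10,10,0,0,0,255],[0,-32,32,0,0,0,255],[0,-60,60,0,0,0,255],[0,-88,88,0,0,0,255],[0,-110,120,0,0,0,255]]'; python3 - <<'E'
from h import *; import cv2
st()
go([.56,-.263,.32],-25.2,15)
s=robot.snapshot("scene"); cv2.imwrite("pics/s2.png",s["color"][80:280,160:480])
E
```

```text
time: 6.9
tool_pos: [0.4918, -0.2311, 0.2017]
ee_rot: [-0.787, 0.001, -2.013]
wrist_force: [0.3, -0.3, -1.7]
width: 0.0491
t 6.9 G [ 0.4797 -0.2254  0.2151] y [ 0.639 -0.302 -0.708] j [-0.63 -0.49  2.05  0.18  0.81  1.31] F [ 0.3 -0.3 -1.7] w 0.0491
t 6.9 shift [ -0.5 -14.2 146.4] turn [30.1 -0.1  0.1] j [-0.63 -0.49  2.05  0.18  0.81  1.31]
```

View pics/s2.png

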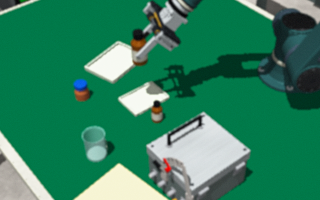

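The bottle is lifted out of the tray and still held at 49 mm width. Next I tilt the tool to near level, then roll.

```bash
python3 -m creep '[[0,-5,30,6,0,0,255],[0,-8,60,12,0,0,255],[0,-10,90,18,0,0,255],[0,-14,120,24,0,0,255],[0,-14,146,30,0,0,255]]'; python3 -c "
from h import *
st()
go([.58,-.273,.40],-25.2,0)"
```

```text
time: 7.58
tool_pos: [0.5754, -0.2691, 0.3116]
ee_rot: [-0.274, 0.001, -2.009]
wrist_force: [0.7, 0.6, -2.0]
width: 0.0492
t 7.58 G [ 0.5588 -0.2613  0.3167] y [ 0.872 -0.408 -0.271] j [-0.63 -0.45  2.12  0.81  0.25  0.73] F [ 0.7  0.6 -2. ] w 0.0492
t 7.58 shift [ 1.6 -0.  91.8] turn [15.7 -0.  -0.1] j [-0.63 -0.45  2.12  0.81  0.25  0.73]
```

```bash
python3 -m creep '[[0,-15,48,0,0,0,255],[0,-30,96,0,0,0,255],[0,-45,144,0,0,0,255],[0,-60,192,0,0,0,255],[0,-65,215,0,0,0,255]]'; python3 -c "
from h import *
st()
go([.58,-.273,.54],-25.2,5)"
```

```text
time: 8.2
tool_pos: [0.5711, -0.2675, 0.5407]
ee_rot: [-0.271, 0.0, -2.009]
wrist_force: [0.8, 0.1, -2.3]
width: 0.0495
t 8.2 G [ 0.5545 -0.2598  0.5458] y [ 0.873 -0.408 -0.268] j [-0.63 -0.5   1.7   0.31  0.67  1.28] F [ 0.8  0.1 -2.3] w 0.0495
t 8.2 shift [ 1.2 28.9  5.5] turn [10.5 -0.  -0.1] j [-0.63 -0.5   1.7   0.31  0.67  1.28]
```

```bash
python3 -m creep '[[0,5,3,8,0,0,255],[0,10,5,15.5,0,0,255],[0,10,5,15.5,0,0,255]]'; python3 -m creep '[[0,0,0,0,-10,0,255],[0,0,0,0,-20,0,255],[0,0,0,0,-30,0,255],[0,0,0,0,-40,0,255],[0,0,0,0,-50,0,255]]' ; python3 -c "
from h import *
st()"
```

```text
time: 8.57
tool_pos: [0.5819, -0.2725, 0.5315]
ee_rot: [-0.013, 0.003, -2.008]
wrist_force: [-0.5, 0.3, -1.8]
width: 0.0496
time: 9.2
tool_pos: [0.5817, -0.2724, 0.5361]
ee_rot: [-0.013, -0.877, -1.998]
wrist_force: [-0.7, 0.1, -2.0]
width: 0.0494
t 9.2 G [ 0.5645 -0.2643  0.5363] y [ 0.906 -0.424 -0.008] j [-0.63 -0.52  1.9   0.78  0.28 -0.07] F [-0.7  0.1 -2. ] w 0.0494
```

```bash
python3 -m creep '[[0,0,0,0,-10,0,255],[0,0,0,0,-20,0,255],[0,0,0,0,-30,0,255],[0,0,0,0,-40,0,255],[0,0,0,0,-50,0,255]]' ; python3 -c "
from h import *
st()"
```

```text
time: 9.82
tool_pos: [0.5817, -0.2724, 0.5362]
ee_rot: [-3.096, -1.392, 1.088]
wrist_force: [0.0, 0.6, -2.6]
width: 0.049
t 9.82 G [ 0.5645 -0.2643  0.5363] y [ 0.906 -0.424 -0.008] j [-0.63 -0.52  1.9   0.78  0.28 -0.94] F [ 0.   0.6 -2.6] w 0.049
```

```bash
python3 -m creep '[[0,0,0,0,-10,0,255],[0,0,0,0,-20,0,255],[0,0,0,0,-30,0,255],[0,0,0,0,-40,0,255],[0,0,0,0,-50,0,255]]' ; python3 -m creep '[[0,0,0,0,-10,0,255],[0,0,0,0,-18,0,255],[0,0,0,0,-18,0,255],[0,0,0,0,-18,0,255],[0,0,0,0,-18,0,255]]' ;  python3 - <<'E'
from h import *; import cv2
st()
o,p,r=now()
b=rot(-25.2,44.5).inv().apply([0,0,1]); z=r.apply(b); print("tilt",np.degrees(np.arccos(z[2])))
for c in("scene","side"):
    s=robot.snapshot(c); cv2.imwrite(f"pics/{c}3.png",s["color"])
E
```

```text
time: 10.45
tool_pos: [0.5817, -0.2724, 0.5362]
ee_rot: [-3.132, -0.519, 1.129]
wrist_force: [0.9, -0.4, -2.1]
width: 0.0495
time: 11.08
tool_pos: [0.5814, -0.272, 0.5401]
ee_rot: [-3.139, -0.212, 1.133]
wrist_force: [-1.1, 0.2, -2.5]
width: 0.0497
t 11.07 G [ 0.5642 -0.264   0.5402] y [ 0.906 -0.424 -0.003] j [-0.63 -0.52  1.9   0.78  0.28 -2.12] F [-1.1  0.2 -2.5] w 0.0497
tilt 134.0392642672722
```

View pics/side3.png

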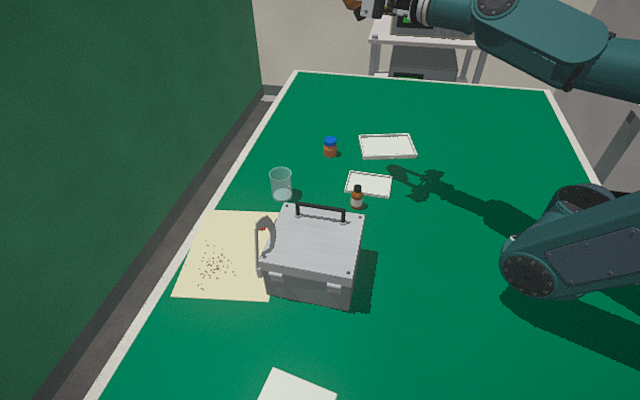

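View pics/scene3.png

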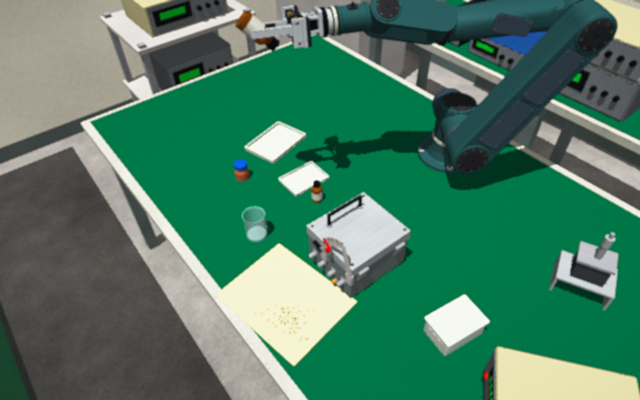

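In the scene view the bottle (255,28) is upside down, with its black cap (275,42) low and toward the gripper. In the side view it is at the picture's top edge. I'll check its attitude in the grip up close.

```bash
python3 - <<'E'
from h import *; import cv2
s=robot.snapshot("wrist")["color"]
a=cv2.imread("pics/scene3.png")[0:60,220:310]
cv2.imwrite("pics/m4.png",np.hstack([cv2.resize(a,(450,300),interpolation=3),s[100:400,145:495]]))
E
```

```text
(no output)
```

View pics/m4.png

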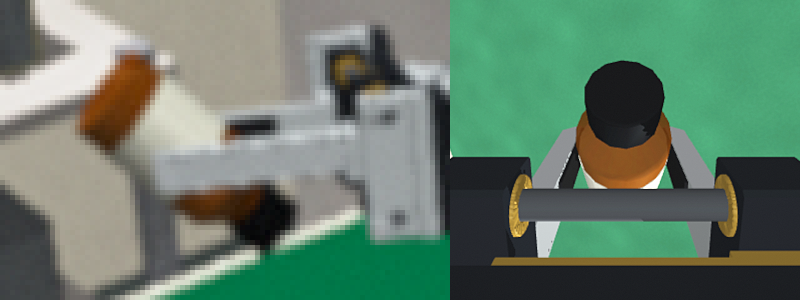

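The cap points about 45° below horizontal, and the bottle sits in the grip as it did at the start, so it hasn't slipped. I'll reverse the roll.

```bash
R='x'; python3 -m creep '[[0,0,0,0,10,0,255],[0,0,0,0,20,0,255],[0,0,0,0,30,0,255],[0,0,0,0,40,0,255],[0,0,0,0,50,0,255]]' ; python3 -m creep '[[0,0,0,0,10,0,255],[0,0,0,0,20,0,255],[0,0,0,0,30,0,255],[0,0,0,0,40,0,255],[0,0,0,0,50,0,255]]' ; python3 -m creep '[[0,0,0,0,10,0,255],[0,0,0,0,20,0,255],[0,0,0,0,30,0,255],[0,0,0,0,40,0,255],[0,0,0,0,50,0,255]]' ; python3 -m creep '[[0,0,0,0,10,0,255],[0,0,0,0,18,0,255],[0,0,0,0,18,0,255],[0,0,0,0,18,0,255]]' ; python3 -c "
from h import *
st()
go([.54,-.2525,.42],-25.2,25)"
```

```text
time: 11.85
tool_pos: [0.5813, -0.2719, 0.5411]
ee_rot: [-3.138, -1.09, 1.13]
wrist_force: [-0.1, 0.4, -2.4]
width: 0.0494
time: 12.48
tool_pos: [0.5813, -0.2719, 0.5412]
ee_rot: [-0.004, -1.179, -2.004]
wrist_force: [0.7, -0.4, -2.2]
width: 0.0494
time: 13.1
tool_pos: [0.5813, -0.2719, 0.5411]
ee_rot: [-0.002, -0.307, -2.008]
wrist_force: [-0.7, 0.7, -2.4]
width: 0.0493
time: 13.6
tool_pos: [0.5813, -0.2719, 0.541]
ee_rot: [-0.002, -0.0, -2.008]
wrist_force: [0.3, -0.4, -2.4]
width: 0.0498
t 13.6 G [ 0.5641 -0.2638  0.5411] y [ 0.906 -0.423 -0.002] j [-0.63 -0.52  1.89  0.78  0.28  0.81] F [ 0.3 -0.4 -2.4] w 0.0498
t 13.6 shift [-1.000e-01 -2.820e+01 -1.291e+02] turn [-24.9   0.   -0.1] j [-0.63 -0.52  1.89  0.78  0.28  0.81]
```

```bash
python3 -m creep '[[0,-5,-25,-6,0,0,255],[0,-10,-50,-12,0,0,255],[0,-16,-80,-18,0,0,255],[0,-22,-105,-25,0,0,255],[0,-28,-129,-25,0,0,255]]' ; python3 -c "
from h import *
st()
go([.476,-.2235,.20],-25.2,44.7)"
```

```text
time: 14.22
tool_pos: [0.5564, -0.2602, 0.4159]
ee_rot: [-0.434, -0.001, -2.007]
wrist_force: [0.7, 0.4, -2.4]
width: 0.049
t 14.22 G [ 0.5408 -0.2529  0.4238] y [ 0.822 -0.384 -0.42 ] j [-0.63 -0.51  1.84  0.28  0.69  1.27] F [ 0.7  0.4 -2.4] w 0.049
t 14.22 shift [   0.6   28.3 -239.5] turn [-19.9   0.2  -0.1] j [-0.63 -0.51  1.84  0.28  0.69  1.27]
```

```bash
python3 -m creep '[[0,6,-48,-4,0,0,255],[0,12,-96,-8,0,0,255],[0,18,-144,-12,0,0,255],[0,24,-192,-16,0,0,255],[0,28,-239,-20,0,0,255]]' ; python3 - <<'E'
from h import *;import cv2
st()
go([.4759,-.2235,.085],-25.2,44.7)
s=robot.snapshot("side"); cv2.imwrite("pics/side5.png",cv2.resize(s["color"][60:260,250:510],(780,600)))
for n in ["bottle","tray"]: print(n,[( d["point"],d["p"]) for d in robot.landmark_of(n,"side")])
E
```

```text
time: 14.85
tool_pos: [0.4866, -0.227, 0.1827]
ee_rot: [-0.789, 0.0, -2.007]
wrist_force: [0.3, 1.0, -2.5]
width: 0.0493
t 14.85 G [ 0.4745 -0.2213  0.1962] y [ 0.639 -0.297 -0.71 ] j [-0.63 -0.49  2.1   0.2   0.78  1.29] F [ 0.3  1.  -2.5] w 0.0493
t 14.85 shift [  1.5  80.5 -76.6] turn [ 0.5  0.1 -0.2] j [-0.63 -0.49  2.1   0.2   0.78  1.29]
bottle [([0.4765, -0.2244, 0.1446], 0.92), ([0.5041, -0.1191, -0.0012], 0.78)]
tray [([0.4764, -0.2212, 0.0011], 0.77), ([0.4344, -0.4426, -0.0004], 0.7)]
```

View pics/side5.png

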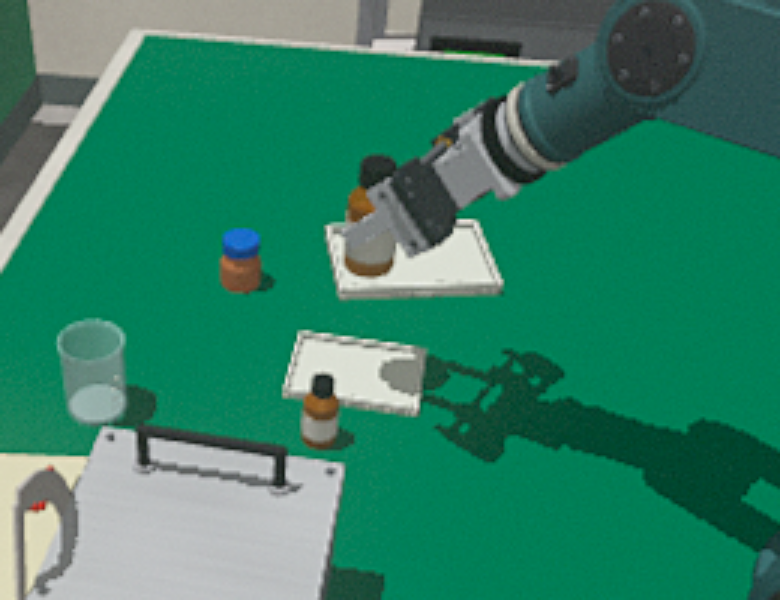

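The bottle is upright in the grip over its small tray. It shows at (372,215) in the crop, with the look-alike at (320,412). Lowering.

```bash
python3 -m creep '[[1,22,-20,0,0,0,255],[1.5,44,-40,0.5,0,0,255],[1.5,64,-60,0.5,0,0,255],[1.5,80,-76,0.5,0,0,255],[1.5,80,-76,0.5,0,0,255]]' ; python3 -c "
from h import *
st()
go([.4759,-.2233,.057],-25.2,44.7)"
```

```text
time: 15.62
tool_pos: [0.4892, -0.2297, 0.0735]
ee_rot: [-0.779, 0.002, -2.008]
wrist_force: [0.7, -0.2, -2.1]
width: 0.0492
t 15.62 G [ 0.4769 -0.224   0.0869] y [ 0.645 -0.3   -0.702] j [-0.64 -0.36  2.25  0.31  0.49  1.15] F [ 0.7 -0.2 -2.1] w 0.0492
t 15.62 shift [ -0.1  20.1 -22.2] turn [-0.1  0.  -0.2] j [-0.64 -0.36  2.25  0.31  0.49  1.15]
```

```bash
python3 -m creep '[[0,6,-6,0,0,0,255],[0,12,-12,0,0,0,255],[0,17,-18,0,0,0,255],[0,20,-21,0,0,0,255],[0,20,-21,0,0,0,255]]' ; python3 -c "
from h import *
st()
go([.4759,-.2232,.055],-25.2,44.7)"
```

```text
time: 16.25
tool_pos: [0.4882, -0.2291, 0.0438]
ee_rot: [-0.78, 0.002, -2.008]
wrist_force: [0.5, -0.3, -1.4]
width: 0.0497
t 16.25 G [ 0.4759 -0.2234  0.0571] y [ 0.645 -0.3   -0.703] j [-0.64 -0.3   2.28  0.37  0.41  1.09] F [ 0.5 -0.3 -1.4] w 0.0497
t 16.25 shift [-0.1  1.4 -1.6] turn [-0.   0.  -0.2] j [-0.64 -0.3   2.28  0.37  0.41  1.09]
```

```bash
python3 -m creep '[[0,0.7,-0.7,0,0,0,255],[0,1.4,-1.4,0,0,0,255],[0,1.4,-1.4,0,0,0,255]]' ; python3 -c "
from h import *
st()"
```

```text
time: 16.62
tool_pos: [0.4885, -0.2293, 0.0426]
ee_rot: [-0.778, 0.002, -2.008]
wrist_force: [0.4, 0.7, -1.6]
width: 0.0493
t 16.62 G [ 0.4762 -0.2236  0.0559] y [ 0.646 -0.301 -0.702] j [-0.64 -0.3   2.28  0.37  0.4   1.08] F [ 0.4  0.7 -1.6] w 0.0493
```

```bash
python3 -m creep '[[0,0.7,-0.7,0,0,0,255],[0,1.4,-1.4,0,0,0,255],[0,1.4,-1.4,0,0,0,255]]' ; python3 -c "
from h import *
st()"
```

```text
time: 17.0
tool_pos: [0.4891, -0.2297, 0.0417]
ee_rot: [-0.776, 0.001, -2.008]
wrist_force: [0.1, 1.4, 2.3]
width: 0.0495
t 17.0 G [ 0.4768 -0.224   0.055 ] y [ 0.647 -0.301 -0.701] j [-0.64 -0.3   2.29  0.38  0.4   1.08] F [0.1 1.4 2.3] w 0.0495
```

Contact: the vertical force went from -1.6 to +2.3 N. Releasing.

```bash
python3 -m creep '[[0,0,0,0,0,0,45],[0,0,0,0,0,0,45],[0,0,0,0,0,0,45],[0,0,0,0,0,0,45],[0,0,0,0,0,0,45]]' ; python3 - <<'E'
from h import *;import cv2
st()
s=robot.snapshot("wrist"); cv2.imwrite("pics/w6.png",s["color"])
E
```

```text
time: 17.62
tool_pos: [0.4884, -0.2293, 0.0404]
ee_rot: [-0.779, 0.002, -2.008]
wrist_force: [0.9, -0.0, -1.1]
width: 0.0772
t 17.62 G [ 0.4762 -0.2236  0.0538] y [ 0.645 -0.3   -0.702] j [-0.64 -0.3   2.29  0.38  0.4   1.08] F [ 0.9 -0.  -1.1] w 0.0772
```

View pics/w6.png

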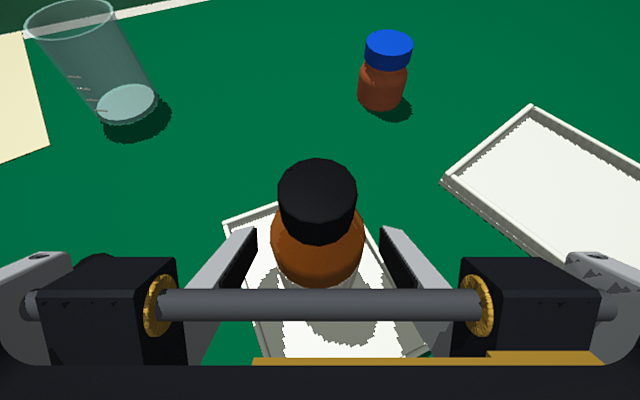

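```bash
python3 -m creep '[[0,-18,0,0,0,0,45],[0,-40,0,0,0,0,45],[0,-62,2,0,0,0,45],[0,-84,10,0,0,0,45],[0,-105,22,0,0,0,45]]' ; python3 - <<'E'
from h import *;import cv2
st()
go([.42,-.13,.30],15,65)
s=robot.snapshot("wrist"); cv2.imwrite("pics/w7.png",s["color"])
E
```

```text
time: 18.3
tool_pos: [0.434, -0.2039, 0.1301]
ee_rot: [-0.779, 0.002, -2.008]
wrist_force: [0.1, -0.6, -0.8]
width: 0.0773
t 18.3 G [ 0.4218 -0.1982  0.1435] y [ 0.645 -0.3   -0.703] j [-0.69 -0.64  2.28  0.27  0.74  1.19] F [ 0.1 -0.6 -0.8] w 0.0773
t 18.3 shift [ -66.4 -134.1   81.9] turn [-19.6 -33.   23.1] j [-0.69 -0.64  2.28  0.27  0.74  1.19]
```

View pics/w7.png

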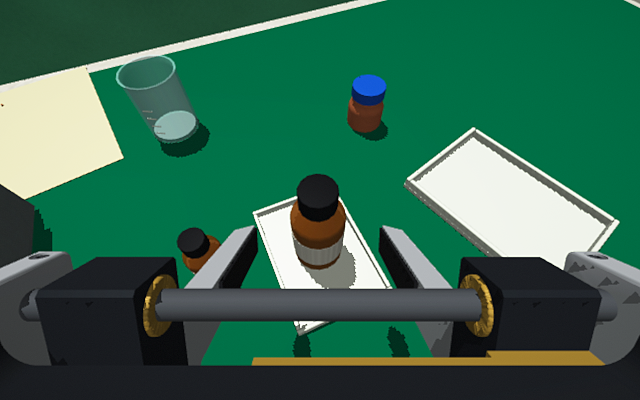

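The bottle stands upright inside the small tray (cap at pixel (318,198)), clear of the fingers. Next I raise the tool and go over to the cover handle.

```bash
python3 -m creep '[[-5,-35,25,-2,-4,2,45],[-15,-70,45,-5,-10,6,30],[-30,-95,60,-10,-18,12,0],[-48,-118,72,-15,-26,18,0],[-66,-134,82,-19.6,-33,23,0]]' ; python3 - <<'E'
from h import *
st()
go([.53,.0,.32],5,85)
E
```

```text
time: 18.98
tool_pos: [0.4285, -0.1291, 0.2838]
ee_rot: [-1.137, -0.003, -1.306]
wrist_force: [0.0, -0.5, -0.4]
width: 0.0937
t 18.98 G [ 0.4208 -0.1312  0.3011] y [ 0.407  0.108 -0.907] j [-0.7  -0.42  1.71  0.35  1.58  0.66] F [ 0.  -0.5 -0.4] w 0.0937
t 18.98 shift [-97.7  40.2 128.4] turn [-19.8   9.9  -2.5] j [-0.7  -0.42  1.71  0.35  1.58  0.66]
```

```bash
python3 -m creep '[[-20,8,26,-4,2,0,0],[-40,16,52,-8,4,-1,0],[-60,24,78,-12,6,-2,0],[-80,32,104,-16,8,-2,0],[-98,40,128,-20,10,-2.5,0]]' ; python3 - <<'E'
from h import *
import cv2
st()
for c in ["scene","side","wrist"]:
    s=robot.snapshot(c); cv2.imwrite(f"pics/{c}8.png",s["color"])
    for n in ["cover_handle","cover_hinge","pointer_tip","index_mark","cell"]:
        print(c,n,[(np.round(d["point"],3),round(d["p"],2)) for d in robot.landmark_of(n,c)])
s=robot.snapshot("scene")
go([.567,.087,.27],0,90)
E
```

```text
time: 19.6
tool_pos: [0.5326, 0.0016, 0.2994]
ee_rot: [-1.487, 0.0, -1.489]
wrist_force: [0.3, -0.6, -1.1]
width: 0.0936
t 19.6 G [0.531  0.0015 0.3183] y [ 0.083  0.007 -0.997] j [-0.11 -0.02  1.3   0.02  1.78  1.38] F [ 0.3 -0.6 -1.1] w 0.0936
scene cover_handle [(array([0.565, 0.085, 0.18 ]), 0.76)]
scene cover_hinge [(array([0.567, 0.242, 0.108]), 0.81)]
scene pointer_tip [(array([0.677, 0.12 , 0.113]), 0.84), (array([0.566, 0.243, 0.11 ]), 0.68)]
scene index_mark [(array([0.68 , 0.142, 0.175]), 0.6)]
scene cell [(array([0.569, 0.146, 0.   ]), 0.69)]
side cover_handle [(array([0.565, 0.091, 0.177]), 0.66)]
side cover_hinge [(array([0.572, 0.241, 0.109]), 0.61), (array([ 0.634, -0.371,  0.001]), 0.52)]
side pointer_tip [(array([0.678, 0.119, 0.117]), 0.93)]
side index_mark []
side cell [(array([ 0.477, -0.224, -0.002]), 0.68)]
wrist cover_handle [(array([0.566, 0.092, 0.179]), 0.8)]
wrist cover_hinge []
wrist pointer_tip [(array([ 0.734, -0.116, -0.002]), 0.7), (array([0.679, 0.114, 0.112]), 0.62)]
wrist index_mark [(array([0.677, 0.144, 0.18 ]), 0.63), (array([ 0.478, -0.223, -0.   ]), 0.17)]
wrist cell [(array([0.561, 0.144, 0.   ]), 0.93)]
t 20.55 shift [-83.4  52.5  38.3] turn [-4.9  4.7 -0.2] j [-0.12 -0.02  1.3   0.02  1.78  1.38]
```

View pics/wrist8.png

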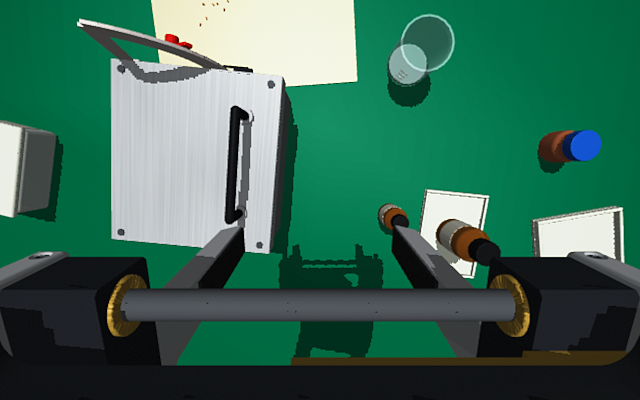

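View pics/scene8.png

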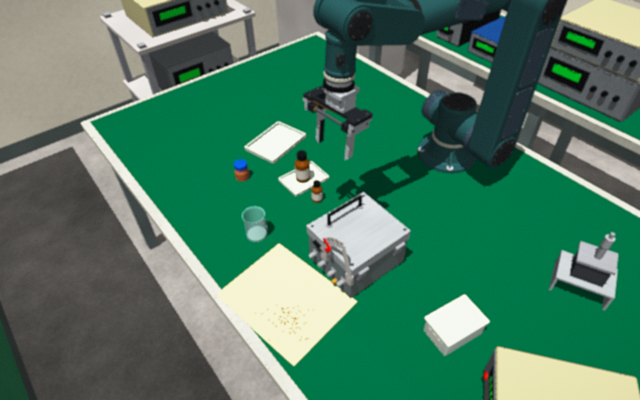

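```bash
python3 -m creep '[[-17,5,8,-1,1,0,60],[-34,10,16,-2,2,0,100],[-51,15,24,-3,3,0,110],[-68,20,32,-4,4,0,110],[-85,30,38,-4.9,4.7,-0.2,110]]' ; python3 - <<'E'
from h import *
import cv2
st()
go([.566,.0895,.181],0,90)
s=robot.snapshot("wrist"); cv2.imwrite("pics/w9.png",s["color"])
print([(np.round(d["point"],3),round(d["p"],2)) for d in robot.landmark_of("cover_handle","wrist")])
E
```

```text
time: 21.18
tool_pos: [0.5652, 0.089, 0.2735]
ee_rot: [-1.571, 0.001, -1.571]
wrist_force: [-0.3, 0.1, 0.4]
width: 0.0538
t 21.18 G [0.5652 0.089  0.2925] y [ 0.     0.001 -1.   ] j [0.06 0.13 1.19 0.   1.82 1.63] F [-0.3  0.1  0.4] w 0.0538
t 21.18 shift [ -0.5 111.5   0.7] turn [-0. -0. -0.] j [0.06 0.13 1.19 0.   1.82 1.63]
[(array([0.566, 0.092, 0.178]), 0.74)]
```

View pics/w9.png

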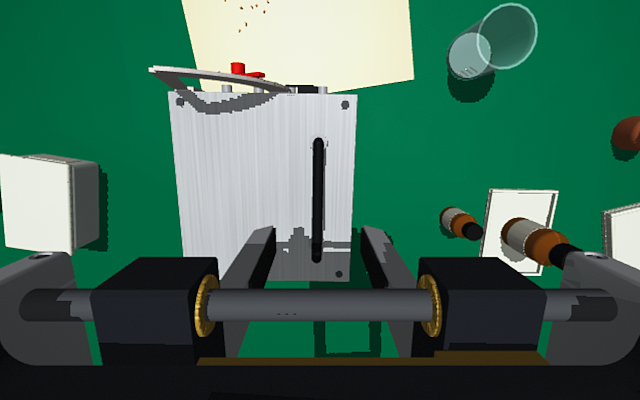

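```bash
python3 -m creep '[[0,30,0,0,0,0,110],[0,60,0,0,0,0,110],[0,85,0,0,0,0,110],[0,105,0,0,0,0,110],[0,111,0,0,0,0,110]]' ; python3 -c "
from h import *
st()
go([.566,.0895,.181],0,90)"
```

```text
time: 21.9
tool_pos: [0.5638, 0.0877, 0.1612]
ee_rot: [-1.573, 0.0, -1.571]
wrist_force: [0.1, -0.7, 0.2]
width: 0.0534
t 21.9 G [0.5638 0.0877 0.1802] y [-0.003  0.    -1.   ] j [0.05 0.15 1.39 0.   1.6  1.63] F [ 0.1 -0.7  0.2] w 0.0534
t 21.9 shift [-1.8 -0.8  2.2] turn [ 0.1 -0.  -0. ] j [0.05 0.15 1.39 0.   1.6  1.63]
```

```bash
python3 -m creep '[[-1.5,0,2,0,0,0,255],[-1.5,0,2,0,0,0,255],[-1.5,0,2,0,0,0,255],[-1.5,0,2,0,0,0,255],[-1.5,0,2,0,0,0,255]]' ; python3 - <<'E'
from h import *
import cv2
st()
s=robot.snapshot("scene"); cv2.imwrite("pics/s10.png",cv2.resize(s["color"][130:300,260:460],(700,595),interpolation=3))
E
```

```text
time: 22.52
tool_pos: [0.5668, 0.0899, 0.1627]
ee_rot: [-1.57, 0.0, -1.571]
wrist_force: [-0.1, 0.1, 1.8]
width: 0.0092
t 22.52 G [0.5668 0.0898 0.1817] y [ 0.  0. -1.] j [0.06 0.15 1.38 0.   1.61 1.63] F [-0.1  0.1  1.8] w 0.0092
```

View pics/s10.png

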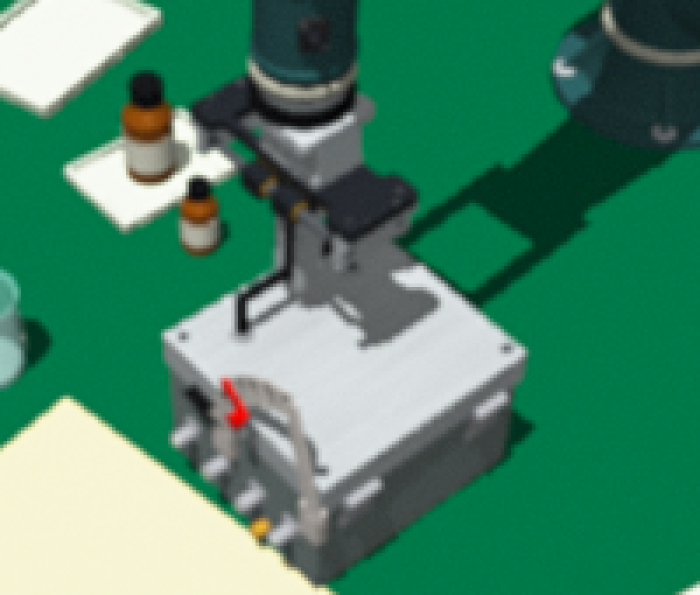

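The bar is held: width is 9.2 mm, with one finger on each side at (300,270). I'll lift along the arc to about 0.4 rad first.

```bash
python3 -m creep '[[-4,-7.5,0,0,0,0,255],[-8,-14.6,0,0,0,0,255],[-17.5,-28.3,0,0,0,0,255],[-28.3,-41.1,0,0,0,0,255],[-34.5,-47,0,0,0,0,255]]' ; python3 - <<'E'
from h import *
import cv2
st()
s=robot.snapshot("scene"); cv2.imwrite("pics/s11.png",cv2.resize(s["color"][130:300,260:460],(700,595),interpolation=3))
for n in ["cover_handle","pointer_tip","index_mark"]:
    print(n,[(np.round(d["point"],4),round(d["p"],2)) for d in robot.landmark_of(n,"scene")])
E
```

```text
time: 23.2
tool_pos: [0.5674, 0.1244, 0.2115]
ee_rot: [-1.568, -0.001, -1.571]
wrist_force: [2.4, -6.2, 0.5]
width: 0.0088
t 23.2 G [0.5673 0.1244 0.2305] y [ 0.003 -0.001 -1.   ] j [ 0.12  0.15  1.29 -0.    1.7   1.69] F [ 2.4 -6.2  0.5] w 0.0088
cover_handle [(array([0.5688, 0.1192, 0.2293]), 0.87), (array([0.6806, 0.1438, 0.1742]), 0.43)]
pointer_tip [(array([0.6772, 0.1276, 0.1521]), 0.79)]
index_mark [(array([0.6796, 0.1426, 0.1747]), 0.61)]
```

View pics/s11.png

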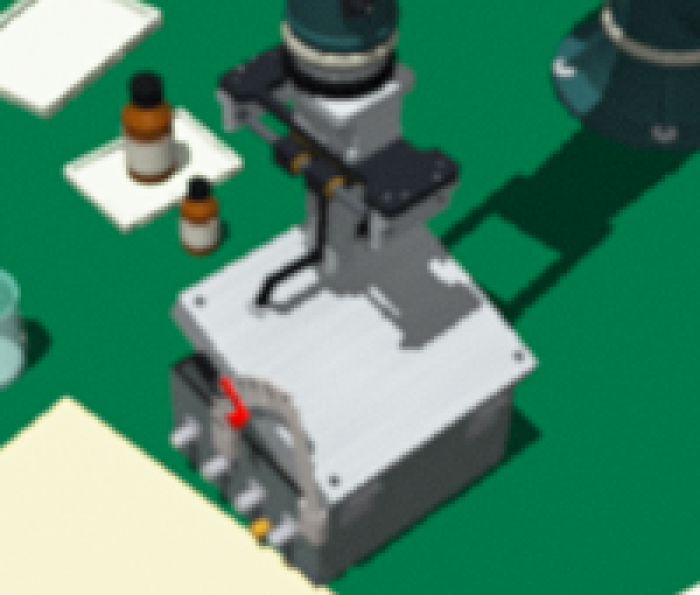

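```bash
python3 -m creep '[[-6,-5.6,0,0,0,0,255],[-18.9,-16,0,0,0,0,255],[-27,-21.5,0,0,0,0,255],[-32.5,-24.5,0,0,0,0,255],[-32.5,-24.5,0,0,0,0,255]]' ; python3 - <<'E'
from h import *
import cv2
st()
ims=[]
for c in ["scene","side","wrist"]:
    s=robot.snapshot(c); cv2.imwrite(f"pics/{c}12.png",s["color"])
    for n in ["cover_handle","pointer_tip","index_mark"]:
        print(c,n,[(np.round(d["point"],4),round(d["p"],2)) for d in robot.landmark_of(n,c)])
a=cv2.imread("pics/scene12.png")[215:275,295:375]; b=cv2.imread("pics/side12.png")[195:255,220:300]
cv2.imwrite("pics/m12.png",np.hstack([cv2.resize(a,(400,300),interpolation=3),cv2.resize(b,(400,300),interpolation=3)]))
E
```

```text
time: 24.02
tool_pos: [0.568, 0.1563, 0.2366]
ee_rot: [-1.566, -0.001, -1.571]
wrist_force: [3.6, -6.0, 4.6]
width: 0.0091
t 24.02 G [0.5679 0.1563 0.2556] y [ 0.005 -0.001 -1.   ] j [ 0.17  0.17  1.22 -0.    1.75  1.74] F [ 3.6 -6.   4.6] w 0.0091
scene cover_handle [(array([0.5662, 0.1502, 0.2525]), 0.88)]
scene pointer_tip [(array([0.6807, 0.1412, 0.1778]), 0.91), (array([0.5688, 0.2413, 0.1087]), 0.23)]
scene index_mark [(array([0.681 , 0.143 , 0.1746]), 0.36)]
side cover_handle [(array([0.5664, 0.1593, 0.2502]), 0.6)]
side pointer_tip [(array([0.6796, 0.1422, 0.1801]), 0.73)]
side index_mark []
wrist cover_handle [(array([0.5654, 0.1564, 0.2491]), 0.67)]
wrist pointer_tip [(array([0.682 , 0.141 , 0.1774]), 0.56)]
wrist index_mark [(array([0.6778, 0.143 , 0.177 ]), 0.71)]
```

View pics/m12.png

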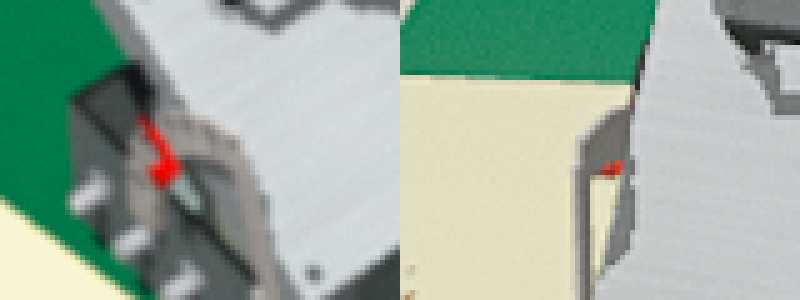

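View pics/wrist12.png

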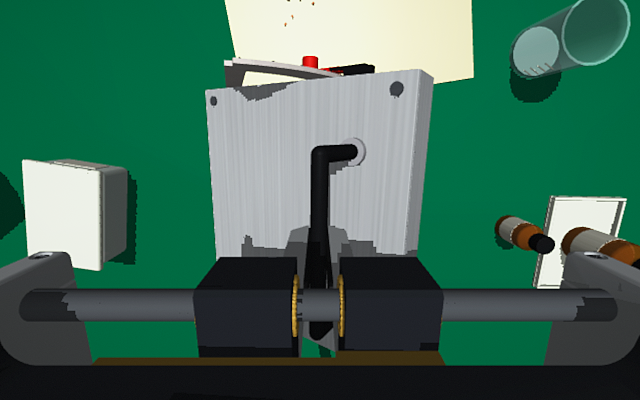

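```bash
python3 - <<'E'
from h import *
import cv2
s=robot.snapshot("scene"); M=np.linalg.inv(s["world_from_camera"])
st()
im=s["color"]; x0,y0=305,215; k=16
A=cv2.resize(im[y0:y0+35,x0:x0+45],None,fx=k,fy=k,interpolation=3)
for th,c in((.5,(255,255,0)),(.602,(0,255,0)),(.7,(255,0,255))):
    p=np.array([.680,.2405-.12*np.cos(th),.108+.12*np.sin(th),1]); q=M@p; u=s["fx"]*q[0]/q[2]+s["cx"];v=s["fy"]*q[1]/q[2]+s["cy"]; print(th,u,v)
    cv2.circle(A,(int((u-x0+.5)*k),int((v-y0+.5)*k)),4,c,1)
w=cv2.imread("pics/wrist12.png")[45:95,280:390]
B=cv2.resize(w,(720,327),interpolation=3)
cv2.imwrite("pics/z13.png",A);cv2.imwrite("pics/z14.png",B)
E
```

```text
t 24.68 G [0.5678 0.1559 0.2552] y [ 0.005 -0.001 -1.   ] j [ 0.17  0.17  1.22 -0.    1.75  1.74] F [ 3.4 -5.6  4.7] w 0.009
0.5 322.19346092843455 240.21741099981048
0.602 323.7436604649896 239.08494363200427
0.7 325.5092397712391 238.3781224366801
```

View pics/z13.png

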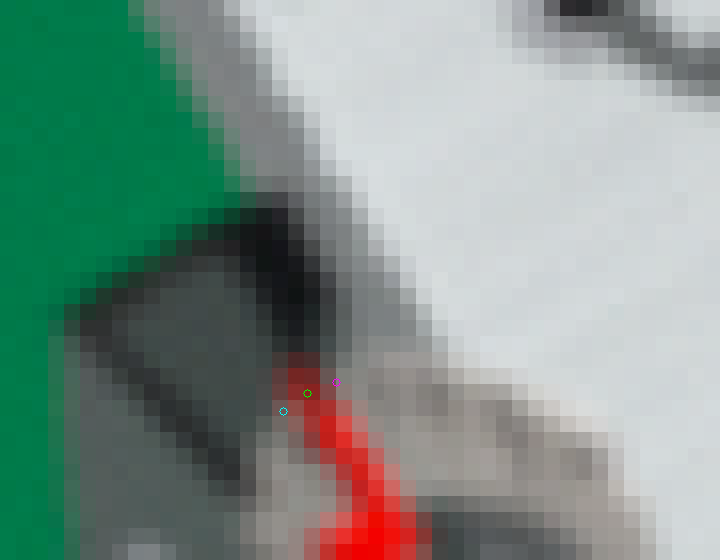

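View pics/z14.png

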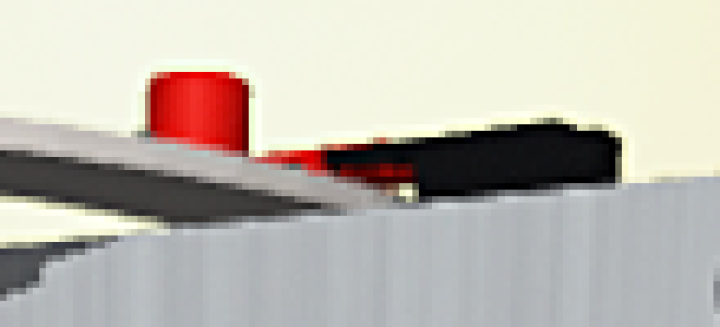

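In the scene crop the black pointer runs straight into the outer end of the red tab, at about (300,365). The wrist crop shows its tip on the tab as well, at about (335,158). I'll let it settle, then do a last check.

```bash
python3 -m creep '[[0,0,0,0,0,0,255],[0,0,0,0,0,0,255],[0,0,0,0,0,0,255],[0,0,0,0,0,0,255],[0,0,0,0,0,0,255]]' ; python3 - <<'E'
from h import *
import cv2
st()
for c in ["scene","side"]:
    s=robot.snapshot(c); cv2.imwrite(f"pics/{c}15.png",s["color"])
    for n in ["pointer_tip","index_mark","bottle","tray","beaker","jar","scrap_box"]:
        print(c,n,[(np.round(d["point"],3),round(d["p"],2)) for d in robot.landmark_of(n,c)][:2])
E
```

```text
time: 25.3
tool_pos: [0.5679, 0.1559, 0.2363]
ee_rot: [-1.566, -0.001, -1.572]
wrist_force: [3.2, -5.6, 4.0]
width: 0.0093
t 25.3 G [0.5678 0.1559 0.2553] y [ 0.005 -0.001 -1.   ] j [ 0.17  0.17  1.22 -0.    1.75  1.74] F [ 3.2 -5.6  4. ] w 0.0093
scene pointer_tip [(array([0.68 , 0.138, 0.178]), 0.84), (array([0.567, 0.146, 0.004]), 0.45)]
scene index_mark [(array([0.682, 0.144, 0.174]), 0.53)]
scene bottle [(array([ 0.479, -0.226,  0.003]), 0.8), (array([ 0.501, -0.122, -0.001]), 0.64)]
scene tray [(array([ 0.476, -0.221,  0.002]), 0.83), (array([ 0.435, -0.447,  0.001]), 0.78)]
scene beaker [(array([ 0.736, -0.119,  0.001]), 0.69)]
scene jar [(array([ 0.631, -0.368, -0.   ]), 0.62)]
scene scrap_box [(array([0.529, 0.472, 0.001]), 0.74)]
side pointer_tip [(array([0.679, 0.142, 0.18 ]), 0.71)]
side index_mark []
side bottle [(array([ 0.473, -0.224, -0.001]), 0.55), (array([ 0.502, -0.117,  0.004]), 0.43)]
side tray [(array([ 0.476, -0.221, -0.002]), 0.88), (array([ 0.434, -0.442, -0.001]), 0.85)]
side beaker [(array([ 0.735, -0.118,  0.003]), 0.68)]
side jar [(array([ 0.631, -0.368,  0.001]), 0.56)]
side scrap_box [(array([0.569, 0.238, 0.108]), 0.17)]
```

View pics/scene15.png

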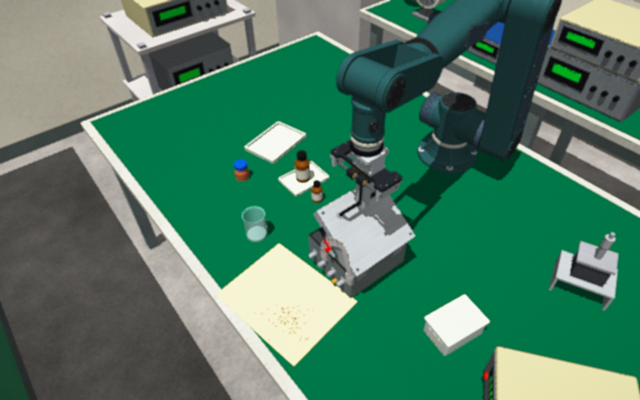

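The bottle stands upright in its tray at (303,167), the loose things haven't moved, and the cover is steady at the index. Handing in.

```bash
python3 -c "
from bench import robot
print(robot.close_job())"
```

```text
the job is handed in; nothing more can be done
None
```

I handed the job in at about 26 s, and the hand-in reported no verdict. I lifted the bottle out of its tray, turned it over to about 134° with the cap down, and set it back upright with only a few newtons of contact before letting go. I then took the cover by its handle, raised it to about 0.60 rad, and was still holding it there at hand-in.

**What the last checks showed:**
- **Pointer and index:** in the enlarged scene and wrist pictures the pointer tip meets the end of the red tab. The networks' positions put the two about 3 mm apart at first and up to 7 mm in the last scene reading, which is mostly their own scatter. The side camera never saw the index.
- **Cover:** it sat still over the last half second, with the bar held between the fingers.
- **Bottle:** it stands upright within 5 mm of the tray's centre, as far as the cameras can tell.
- **Beaker, jar, scrap box:** all read within about 5 mm of where they started, which is about the networks' error. The side camera never saw the scrap box, so that one rests on the scene camera alone.

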